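# Jack up the pump module and hold it

### The job

First press both open covers on top of the pump module down until their catches hold them shut. Then set the lever jack on the bench with its round saddle centred under the ring-marked lift tab on the module's side and let go of it; pump the handle once as a test lift (right down, so that the module rises, then let it come all the way up again). Finally press the handle right down again and finish while holding it there, the module raised on the jack; leave the other things on the bench alone.

Things in the scene. Friction and masses are not known exactly. Their poses are not given: they have to be found in the camera images.
- cover_a (a joint): Opening of the cover on the lift-tab half of the module's top, rad: 0 shut, 0.95 open. Grey plate 100 x 110 x 6 mm, hinged on its edge on the module's +x side, away from the robot; the free edge rises. It stays where it is left; pressed at its middle it resists with 2 N, and 5 to 9 N for the last 7 mm at its free edge, where a roller on that edge snaps under a sprung latch that keeps it shut.
- cover_b (a joint): The same for the cover on the other half of the module's top.
- cover_a_press (a point): Point fixed to the module: the middle of cover a's upper face when shut, 152 mm over the bench. The open cover stands above it; pressing straight down through this point shuts it from any opening up to 0.85 rad (the most it starts with). The hinge line is 50 mm away on the module's +x side. Axes as lift_point.
- cover_b_press (a point): The same for cover b.
- lift_point (a point): Centre of the lift tab's underside, the saddle's place: 66 mm over the bench, 80 mm raised. The tab is a steel plate 46 mm wide, sticking 42 mm out of the module's side wall, 14 mm thick with its rubber pad, with a raised ring and dot on top; the point is 20 mm out from the wall. Axes: +y straight out of that wall, z up. The thin round spout 95 mm away is only a drain.
- pump_module: White instrument, 220 mm deep (its x), 250 mm wide (y), top 143 mm over the bench, 4 kg, two covers on top, the lift tab on its +y side wall. It tips about its lower edge opposite the tab, hinged there on a base plate fixed to the bench. The load on the tab is about 20 N. Origin on that hinge edge, 12 mm over the bench, 265 mm from the lift point along y.
- jack: Lever jack, loose on the bench, about 0.8 kg (0.65 to 1). Origin on its underside below the carrying rib, +x to the saddle, -x to the handle, z up. Base plate 200 x 70 x 10 mm, from x -115 to +85 mm. The carrying rib is an upright aluminium block, 46 mm along x, 20 mm thick along y, top 105 mm over the base's underside.
- jack_grip (a point): Point in the middle of the carrying rib, 85 mm above the jack's underside: grip here from above, fingers closing across the 20 mm thickness (the jack's y). Axes as jack.
- jack_saddle: The saddle of the jack: round steel head 36 mm across, 60 mm ahead (+x) of the jack's origin. Origin at the centre of its top face.
- saddle_top (a point): Centre of the saddle's top face: 50 mm over the bench with the handle up; it rises 46 mm per rad of handle, 30 mm in all, so it meets the lift pad at about 0.35 rad.
- jack_handle (a joint): Handle of the jack, rad: 0 fully up (its rest: springs return it), 0.65 pressed right down (a stop). It pivots 28 mm behind the jack's origin (x -28 mm), 45 mm up. It takes 3 to 4 N at the pad to move and about 12 to 17 N once the module is lifted.
- handle_pad (a point): Centre of the upper face of the flat rubber pad at the handle's end, 44 mm along the handle by 34 mm wide, 74 mm from the pivot. With the handle up it lies about 84 mm behind (-x of) the jack's origin and 94 mm over its underside; pressed right down 102 mm behind and 50 mm up. Its frame turns with the handle.
- bottle: Bystander, to be left alone: capped glass reagent bottle, 66 mm across, 150 mm high. Origin at the centre of its underside.
- jar: Bystander, to be left alone: amber jar with white lid, 52 mm across, 70 mm high. Origin at the centre of its underside.
- spool: Bystander, to be left alone: white tubing spool, a ring 70 mm across, 28 mm high. Origin at the centre of its underside.
- vial_block: Bystander, to be left alone: white vial block with nine holes, 75 x 75 x 35 mm. Origin at the centre of its underside.
- wrench: Bystander, to be left alone: steel wrench lying flat, 150 mm long. Origin at the centre of its underside.
- mouse: Bystander, to be left alone: black computer mouse, 100 x 58 x 32 mm. Origin at the centre of its underside.
- tip_box: Bystander, to be left alone: grey pipette-tip box with clear lid, 120 x 85 x 62 mm. Origin at the centre of its underside.

How it is judged:
By the outcome, as a careful person would: the job done as asked, in the order asked, and still so for the second after the job is handed in, while the arm keeps its last pose, push and grip.
It also fails if it takes over 70 s, if anything falls off the work surface, if the arm or the gripper's body presses on something with over 40 N, if the wrist force passes 120 N, or if a joint passes its speed limit or range.

### The arm

A 7-joint arm with a two-finger parallel gripper is mounted at the origin on the work surface. World frame = base frame: x ahead of the robot, y to its left, z up, the work surface at z = 0. Lengths are in m, angles in rad, forces in N, time in s.
With the tool pointing down it reaches from about 0.4 to 0.85 m from the base axis. Payload 10.4 kg.
Tool frame: the origin (TCP) lies midway between the tips of the shut fingers; the grasp point (between the pads) lies 19 mm behind it; x points along the fingers, y is the direction in which the jaws open and shut, and the axes are right-handed (so a half turn about x gives the same grasp; the last joint's range is limited). The gripper opens to 85 mm and grips with 20 to 120 N. Pads are 22 mm wide; open, the fingers measure 114 mm over their backs; the gripper's body (76 mm by 85 mm) begins 54 mm behind the grasp point. The pads swing forward as they close: fully open they stand 13 mm farther back than shut.
Start: joints at [-1.353, 0.332, -0.065, 1.46, 0.022, 1.35, -0.088], TCP at [0.149, 0.607, 0.231] pointing down, gripper open.
Joint ranges: [-2.6, 2.6], [-0.5, 2.12], [-1.47, 1.34], [0.16, 2.42], [-1.27, 4.41], [0.06, 2.06], [-2.6, 2.6]. Speed limits (rad/s): [2.22, 2.22, 2.79, 2.79, 3.14, 3.14, 3.14].

### API

Orientations are given as a unit quaternion [x, y, z, w].
In Python, from bench import movep, movel, set_joints, grip, sleep, solve_ik, observe, read_camera, camera_params, IKError, hand_in, spot_in, trace, spot_point gives the robot as it stands. Calls block until the motion is done:
- movep(position, orientation): joint-space move of the TCP to a pose.
- movel(position, ori=None, feed=0.15, until_force=None): straight line of the TCP; ori=None keeps the orientation; feed is the mean speed in m/s. With until_force (N) it stops when the force on the tool has changed by that much, and returns True; else False.
- set_joints(angles): joint-space move.
- grip(opening, strength=None): opening from 0.0 (shut) to 1.0 (fully open); strength is the grip in N (None keeps the last); returns when the fingers have stopped.
- sleep(seconds).
- solve_ik(position, orientation): joint angles nearest the present ones, or None.
- observe(): the state.
- read_camera(name): name is "scene" or "top" or "wrist"; returns the picture (384x512x3 uint8, red, green, blue); there is no depth.
- camera_params(name): a dict with "fx", "fy", "cx", "cy" (pixels), "rvec" (rotation vector, rad) and "tvec" (3), from world to camera coordinates, as OpenCV has them. Camera axes: x right, y down, z forward; pixel columns grow to the right and rows downward; lengths in m; the calibration is good to about 2 mm. A picture is of the moment at which its call begins: read the wrist's pose just before it. camera_params takes no time and is no camera call; for the wrist camera it gives the pose at the moment of the call.
A pose or a line that the arm cannot do raises IKError and nothing moves.
- hand_in(): hands the job in, once; it reports no verdict.
Trained networks look in the newest picture that a camera, given by its name, has taken for a name from the list of things; names that differ only in an ending like _2 or _b are one class to them, and where a whole thing is asked for, a point or a joint stands for the part that bears it (a point fixed in the world has none). Each returns a list of dicts, best first, with "confidence" (0 to 1); they miss things now and then, are a little off and sometimes report something else, mostly with a low value. They report only what shows in the picture. A call takes as long as a camera call.
- spot_in(camera, thing): "rect" ([centre column, centre row, width, height] in pixels, round what is visible of it).
- trace(camera, thing): "region" (384x512 bool, what is visible of it) and "rect" ([centre column, centre row, width, height] in pixels, round what is visible of it).
- spot_point(camera, thing): "pixel" ([column, row] in pixels: a listed point, or the origin of a listed thing).
The state is a dict: "time_s": time; "joint_positions": joint angles; "qvel": joint speeds; "joint_torque": joint torques, N m; "tcp_pos": TCP position; "orientation": TCP orientation; "contact_force": force on the tool from outside, world axes, zero at the start; "moment": the same for the moment, N m; "gripper_width": opening from 0.0 (shut) to 1.0 (fully open).
Only numpy, scipy, OpenCV 4.12 (cv2) and the standard library are available. Lean on these libraries where they do the work, as an engineer would, in place of code of your own. Each camera call takes 0.05 s, during which the arm holds its last target.

## Working session

There is one attempt and no reset: what is moved stays moved. The work goes in short steps, each a Python script; the robot and the scene stay as the last script left them, time stands still between calls to the robot, and variables do not carry over. Pictures are saved under pics/ and viewed, and the job is handed in when it is done.

```bash
ls; mkdir -p pics
cat > h.py <<'E'
import numpy as np,cv2
from bench import *
def cam(n):
    p=camera_params(n);K=np.array([[p['fx'],0,p['cx']],[0,p['fy'],p['cy']],[0,0,1.]])
    R=cv2.Rodrigues(np.array(p['rvec'],float))[0];t=np.array(p['tvec'],float).ravel();return K,R,t
def back(n,px,z,c=None):
    K,R,t=c or cam(n);o=-R.T@t;d=R.T@np.linalg.inv(K)@np.array([px[0],px[1],1.]);return o+d*(z-o[2])/d[2]
def proj(n,P,c=None):
    K,R,t=c or cam(n);q=K@(R@np.array(P,float)+t);return q[:2]/q[2]
def snap(n,f):
    im=read_camera(n);cv2.imwrite('pics/'+f+'.png',im[:,:,::-1]);return im
E
python3 - <<'E'
from h import *
o=observe();print(o)
for n in ['scene','top','wrist']:
    snap(n,n+'0');K,R,t=cam(n);print(n,-R.T@t,R[2])
H={'cover_a_press':.152,'cover_b_press':.152,'lift_point':.066,'jack_grip':.085,'saddle_top':.05,'handle_pad':.094,'jack':0,'pump_module':.012}
for n in ['scene','top']:
    for k,z in H.items():
        for r in spot_point(n,k)[:2]: print(n,k,np.round(r['pixel'],1),round(r['confidence'],2),np.round(back(n,r['pixel'],z),4))
print(observe()['time_s'])
E
```

```text
pics
{'time_s': 0.0, 'joint_positions': array([-1.35256283,  0.33288684, -0.06469288,  1.46095308,  0.02159829,
        1.3498442 , -0.08850278]), 'qvel': array([-0.00028908, -0.00023681, -0.00151434,  0.0015533 , -0.00215259,
       -0.00139667, -0.00055457]), 'joint_torque': array([-3.54102503e-04, -6.25428343e+01,  4.89718595e-02, -3.91607344e+01,
        1.61957857e-02,  9.72065114e-03, -1.62862577e-06]), 'tcp_pos': array([0.14899123, 0.60660826, 0.23050093]), 'orientation': array([ 0.08444566,  0.70202369, -0.08543008,  0.70194969]), 'contact_force': array([-0.98929351,  0.30232544, -0.40068524]), 'moment': array([ 0.00795576, -0.01606802,  0.00407083]), 'gripper_width': 0.9991996329592797}
scene [ 0.93944684 -0.23471585  0.9425281 ] [-0.37279937  0.37921173 -0.84688788]
top [0.3652823  0.11406702 1.29422039] [ 1.59591890e-01 -2.17197632e-04 -9.87183054e-01]
wrist [0.0753273  0.62420627 0.37335972] [ 0.28888153 -0.07189982 -0.95466113]
scene cover_a_press [179.  256.8] 0.57 [ 0.5891 -0.1312  0.152 ]
scene cover_b_press [134.3 299.7] 0.91 [ 0.6012 -0.2612  0.152 ]
scene cover_b_p
[... 456 characters left out ...]
_module [131.5 332.6] 0.61 [ 0.6037 -0.316   0.012 ]
top cover_a_press [339.6 187.1] 0.62 [ 0.5825 -0.1323  0.152 ]
top cover_b_press [384.3 180.8] 0.84 [ 0.6018 -0.2641  0.152 ]
top cover_b_press [176.6 181.2] 0.51 [0.598  0.3454 0.152 ]
top lift_point [309.9 203.6] 0.62 [ 0.5459 -0.0564  0.066 ]
top jack_grip [205.8 186.2] 0.67 [0.5963 0.268  0.085 ]
top jack_grip [227.2 193.2] 0.36 [0.5745 0.2013 0.085 ]
top saddle_top [224.3 195. ] 0.67 [0.5747 0.2129 0.05  ]
top saddle_top [340.5 187.5] 0.59 [ 0.6006 -0.1572  0.05  ]
top handle_pad [179.7 181.3] 0.8 [0.6096 0.3476 0.094 ]
top jack [206.6 192.1] 0.87 [0.5926 0.2756 0.    ]
top pump_module [388.8 185.1] 0.78 [ 0.6165 -0.3246  0.012 ]
0.95
```

View pics/scene0.png

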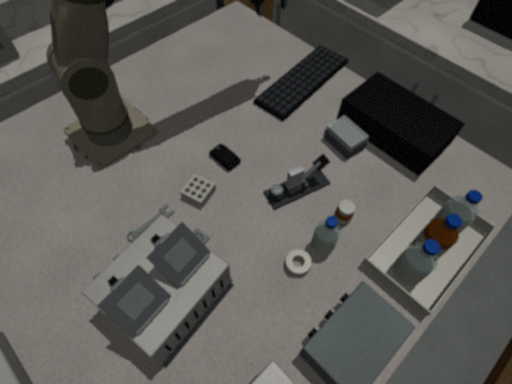

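View pics/top0.png

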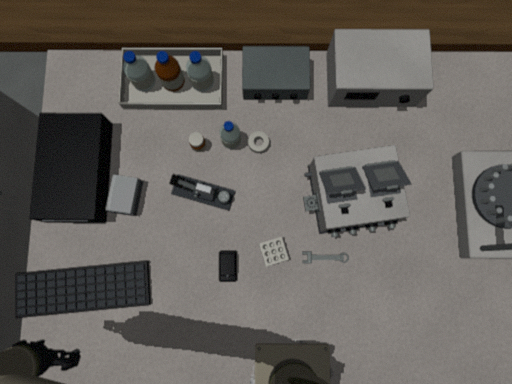

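```bash
cat >> h.py <<'E'
from scipy.spatial.transform import Rotation as Ro
def down(a):  # a: angle of tool y (jaw) axis in world
    c,s=np.cos(a),np.sin(a)
    return Ro.from_matrix(np.array([[0,0,-1],[c,s,0],[s,-c,0]]).T).as_quat()
def reach(p,a):
    q=solve_ik(p,down(a)); return q
E
python3 - <<'E'
from h import *
o=observe();print(Ro.from_quat(o['orientation']).as_matrix().round(3))
for a in [-1.57,1.57,0,3.14]:
  for p in [(.5,-.12,.4),(.59,.27,.3)]:
    print(a,p,solve_ik(p,down(a)))
E
```

```text
[[-0.     0.238  0.971]
 [ 0.     0.971 -0.238]
 [-1.     0.    -0.   ]]
-1.57 (0.5, -0.12, 0.4) [-0.86730771  0.02720339  1.05815857  1.48404471 -0.02376978  1.64418213
 -1.38105046]
-1.57 (0.59, 0.27, 0.3) [-0.89952406  0.39193588  0.5620826   1.30623237 -0.20552393  1.50043421
 -1.92772011]
1.57 (0.5, -0.12, 0.4) [-0.94658398  0.02822781  1.14247513  1.48572818 -0.02574643  1.64411342
  1.76385421]
1.57 (0.59, 0.27, 0.3) [-0.70655651  0.36500994  0.28600282  1.29432942 -0.10115795  1.49624923
  1.13908294]
0 (0.5, -0.12, 0.4) [-0.80010155  0.02713612  0.98740155  1.48239165 -0.02270811  1.64423136
  0.18546434]
0 (0.59, 0.27, 0.3) [-0.82505686  0.37825205  0.45350981  1.30175468 -0.16295054  1.49772533
 -0.38775991]
3.14 (0.5, -0.12, 0.4) None
3.14 (0.59, 0.27, 0.3) [ 0.25299862  0.64770626 -1.24760061  1.23374881  0.61149878  1.65377251
  2.27787986]
```

Run:
```python
from h import *
def look(p,a,tag,H):
    movep(p,down(a)); sleep(.2)
    c=cam('wrist'); snap('wrist',tag); np.save(tag+'.npy',np.hstack([c[0],c[1],c[2][:,None]]))
    for k,z in H.items():
        for r in spot_point('wrist',k)[:2]: print(tag,k,np.round(r['pixel'],1),round(r['confidence'],2),np.round(back('wrist',r['pixel'],z,c),4))
look((.53,.26,.32),1.57,'wj',{'jack_grip':.085,'saddle_top':.05,'handle_pad':.094,'jack':0})
look((.47,-.15,.42),1.57,'wm',{'cover_a_press':.152,'cover_b_press':.152,'lift_point':.066})
print(observe()['time_s'])
```

```text
wj jack_grip [266.5 199.4] 0.86 [0.5856 0.2755 0.085 ]
wj saddle_top [227.3 182.6] 0.89 [0.5697 0.2144 0.05  ]
wj handle_pad [317.7 218.2] 0.65 [0.6119 0.3512 0.094 ]
wj jack [261.5 185. ] 0.84 [0.5881 0.2698 0.    ]
wm cover_a_press [263.3 226. ] 0.61 [ 0.5846 -0.1378  0.152 ]
wm cover_b_press [186.9 237.5] 0.85 [ 0.6059 -0.2664  0.152 ]
wm lift_point [303.3 190. ] 0.83 [ 0.5485 -0.0588  0.066 ]
5.2667
```

```bash
cd pics; python3 -c "
import cv2
for f in ['wj','wm']:
    cv2.imwrite(f+'2.png',cv2.resize(cv2.imread(f+'.png'),(768,576),interpolation=cv2.INTER_CUBIC))"
```

```text
(no output)
```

View pics/wj2.png

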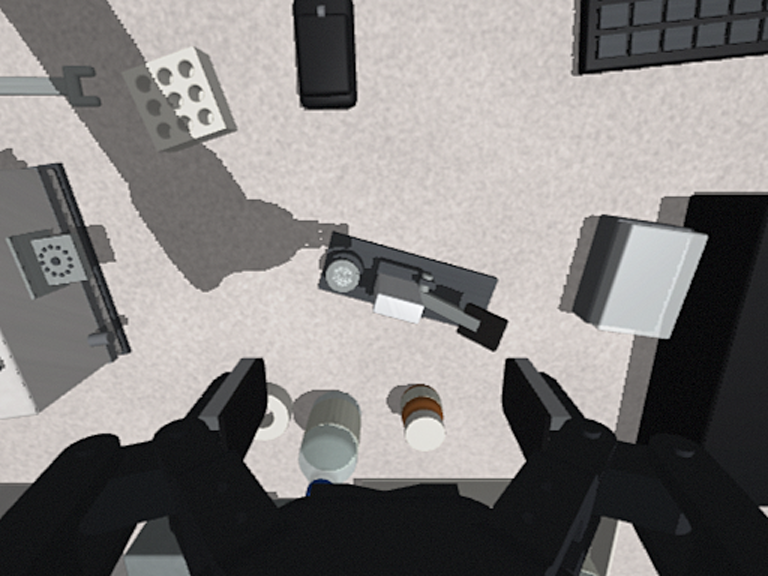

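View pics/wm2.png

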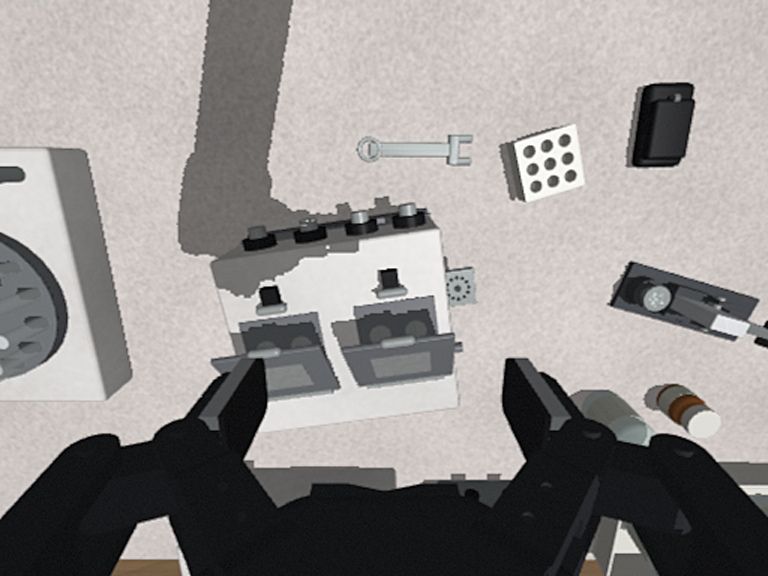

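Run:
```python
from h import *
im=cv2.imread('pics/wm.png')
cv2.imwrite('pics/z1.png',cv2.resize(im[135:275,140:330],(760,560),interpolation=cv2.INTER_CUBIC))
im=cv2.imread('pics/wj.png')
cv2.imwrite('pics/z2.png',cv2.resize(im[150:240,205:340],(780,520),interpolation=cv2.INTER_CUBIC))
cv2.imwrite('pics/z3.png',cv2.resize(im[100:285,0:100],(400,740)[::1],interpolation=cv2.INTER_CUBIC)[:600])
```

```text
(no output)
```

View pics/z1.png

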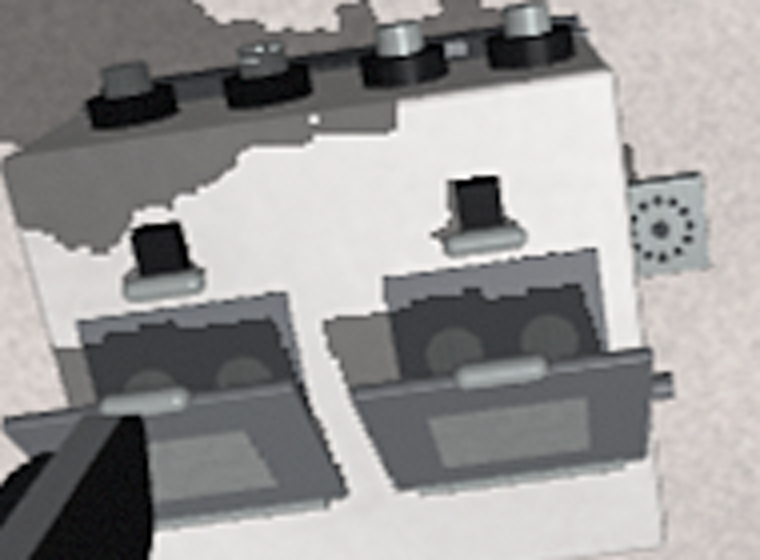

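View pics/z2.png

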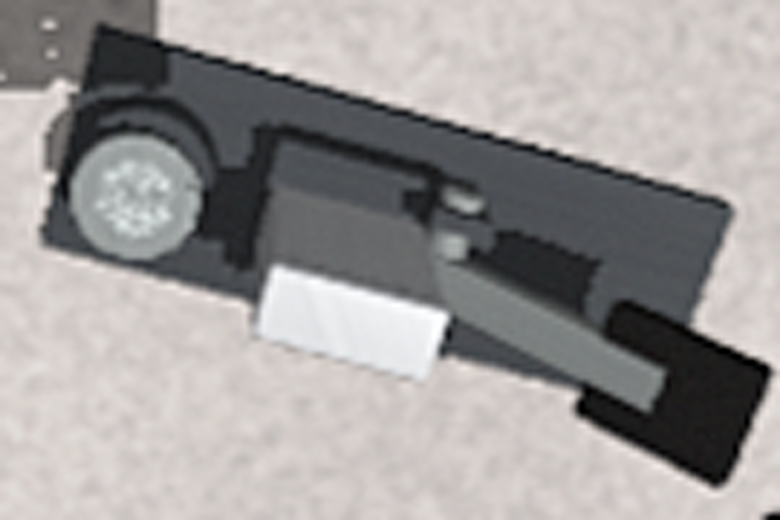

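View pics/z3.png

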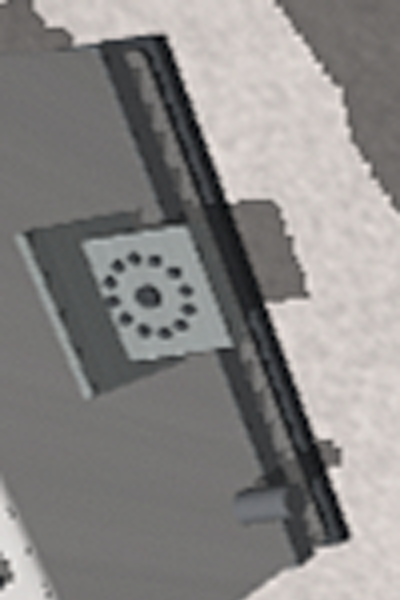

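Run:
```python
from h import *
A=np.load('wj.npy');cj=(A[:,:3],A[:,3:6],A[:,6]);A=np.load('wm.npy');cm=(A[:,:3],A[:,3:6],A[:,6])
z1=lambda x,y:(140+x/4,135+y/4); z3=lambda x,y:(x/4,100+y/4); z2=lambda x,y:(205+x*135/780,150+y*90/520)
print('ring wm',back(0,z1(660,230),.081,cm),'ring wj',back(0,z3(148,296),.081,cj))
P=lambda n,*p: print(n,*[np.round(q,4) for q in p], np.arctan2(-(p[1]-p[0])[0],(p[1]-p[0])[1]), np.linalg.norm(p[1]-p[0]))
P('top +y edge',back(0,z1(612,75),.143,cm),back(0,z1(660,545),.143,cm))
P('top -x edge',back(0,z1(8,160),.143,cm),back(0,z1(612,75),.143,cm))
for z in (0,.012,.02): P('outer edge z%g'%z,back(0,z3(165,40),z,cj),back(0,z3(345,540),z,cj))
for z in (0,.012,.02): P('inner edge z%g'%z,back(0,z3(105,50),z,cj),back(0,z3(300,560),z,cj))
P('tab outer edge',back(0,z3(190,228),.08,cj),back(0,z3(232,345),.08,cj))
P('latch b->a (knob)',back(0,z1(160,280),.15,cm),back(0,z1(482,240),.15,cm))
# jack: saddle, rib top corners z .105, base corners z .01
s=back(0,z2(135,196),.05,cj);print('saddle',s)
r=[back(0,z2(*q),.105,cj) for q in [(275,265),(450,315),(425,380),(255,338)]];print('rib',np.mean(r,0),*[np.round(np.linalg.norm(r[i]-r[(i+1)%4]),4) for i in range(4)],np.arctan2(*((r[0]+r[3]-r[1]-r[2])[[1,0]])))
b=[back(0,z2(*q),.01,cj) for q in [(100,28),(732,205)]];P('base edge',b[0],b[1]);d=b[0]-b[1];print('jack x ang',np.arctan2(d[1],d[0]))
d=s-np.mean(r,0);print(np.hypot(*d[:2]),np.arctan2(d[1],d[0]))
```

```text
ring wm [ 0.54874358 -0.05813869  0.081     ] ring wj [ 0.54820789 -0.05862728  0.081     ]
top +y edge [ 0.4653 -0.0922  0.143 ] [ 0.6774 -0.0618  0.143 ] -1.4283863001654755 0.21428766845239872
top -x edge [ 0.4998 -0.3325  0.143 ] [ 0.4653 -0.0922  0.143 ] 0.142384896204604 0.24275646403283802
outer edge z0 [ 0.46   -0.0932  0.    ] [ 0.687  -0.0616  0.    ] -1.4321362073106636 0.22918101179714137
outer edge z0.012 [ 0.4599 -0.0841  0.012 ] [ 0.681  -0.0532  0.012 ] -1.4321362073106634 0.22323453775463145
outer edge z0.02 [ 0.4598 -0.078   0.02  ] [ 0.6769 -0.0477  0.02  ] -1.4321362073106632 0.21927022172629154
inner edge z0 [ 0.464  -0.1189  0.    ] [ 0.6976 -0.085   0.    ] -1.426520022858081 0.23601014639091467
inner edge z0.012 [ 0.4637 -0.1091  0.012 ] [ 0.6912 -0.076   0.012 ] -1.4265200228580812 0.22988647934591191
inner edge z0.02 [ 0.4636 -0.1025  0.02  ] [ 0.687  -0.0701  0.02  ] -1.426520022858081 0.22580403464924348
tab outer edge [ 0.5234 -0.0384  0.08  ] [ 0.5671 -0.0329  0.08  ] -1.4446979774898578 0.04398203757182197
latch b->a (knob) [ 0.5483 -0.2738  0.15  ] [ 0.531  -0.1427  0.15  ] 0.13130307045299924 0.13221315053381144
saddle [0.57186474 0.2160006  0.05      ]
rib [0.58888416 0.27391125 0.105     ] 0.0446 0.0181 0.0435 0.0195 -1.8461091290349843
base edge [0.5323 0.203  0.01  ] [0.586  0.3922 0.01  ] -0.276673076815048 0.19669568693146855
jack x ang -1.8474694036099446
0.060359791474516276 -1.8566391380712302
```

```bash
cat >> h.py <<'E'
YAW=.142; UX=np.array([np.cos(YAW),np.sin(YAW)]);UY=np.array([-np.sin(YAW),np.cos(YAW)])
LIFT=np.array([.5484,-.0582])
def M(x,y,z): return np.r_[LIFT+x*UX+y*UY,z]
E
python3 - <<'E'
from h import *
A=M(.0255,-.080,0)[:2];B=M(.0255,-.211,0)[:2];print(A,B)
q=down(YAW)
grip(0.0)
for n,C in (('a',A),('b',B)):
    movep(np.r_[C,.27],q)
    sleep(.1);f0=observe()['contact_force']
    movel(np.r_[C,.165],feed=.08)
    print(n,observe()['contact_force']-f0)
    h=movel(np.r_[C,.1485],feed=.02,until_force=30)
    o=observe();print(n,h,o['tcp_pos'],o['contact_force']-f0,o['time_s'])
    movel(np.r_[C,.20],feed=.1)
    movel(np.r_[C,.27],feed=.15)
# low look at the wall from +y
movep(M(0,.10,.27),q);sleep(.2)
c=cam('wrist');snap('wrist','ww');np.save('ww.npy',np.hstack([c[0],c[1],c[2][:,None]]))
snap('scene','scene1');print(observe()['time_s'])
im=cv2.imread('pics/ww.png');cv2.imwrite('pics/ww2.png',cv2.resize(im,(768,576),interpolation=cv2.INTER_CUBIC))
im=cv2.imread('pics/scene1.png');cv2.imwrite('pics/s1.png',cv2.resize(im[200:370,70:250],None,fx=3.3,fy=3.3,interpolation=cv2.INTER_CUBIC))
E
```

```text
[ 0.5849652  -0.13378595] [ 0.60350475 -0.26346743]
a [0.53714315 0.0101364  0.39303034]
a False [ 0.58465833 -0.13414689  0.14898882] [-6.17285068  0.16375331 10.34846734] 9.7833
b [-0.07385821 -1.60606898 -1.50192793]
b False [ 0.60308595 -0.26399442  0.14912902] [-5.73889337  0.59778098  8.06861462] 14.1833
16.9583
```

View pics/ww2.png

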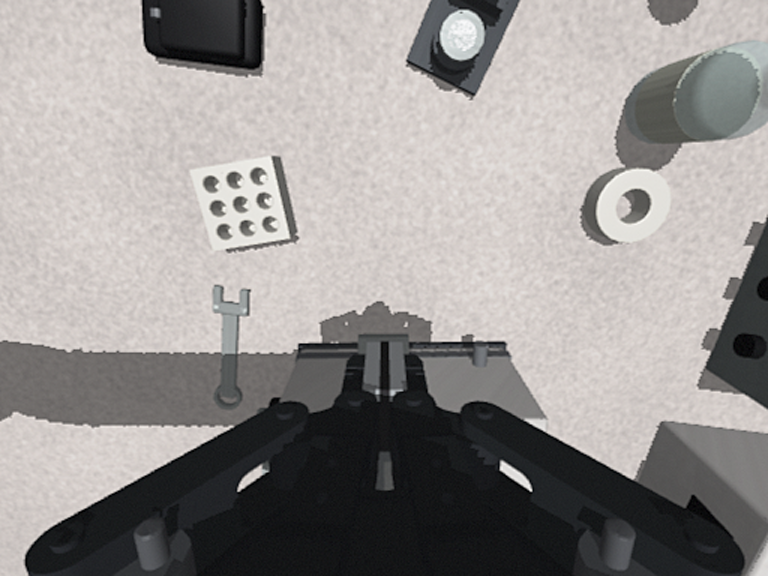

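View pics/s1.png

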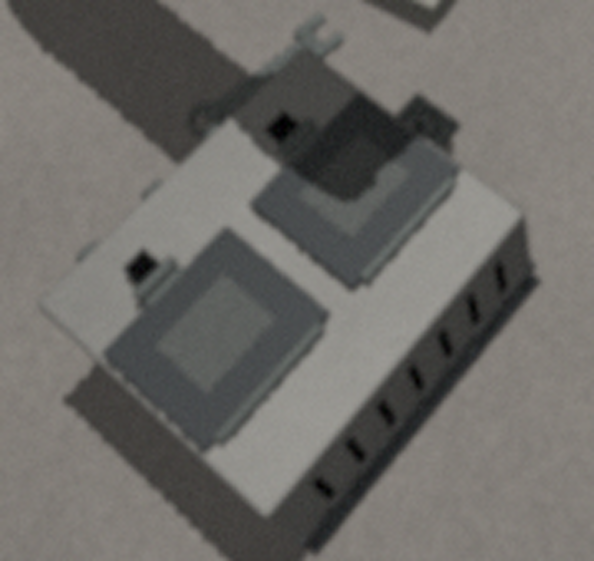

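Run:
```python
from h import *
movep((.46,-.15,.34),down(1.57)); sleep(.2)
c=cam('wrist');snap('wrist','wc');np.save('wc.npy',np.hstack([c[0],c[1],c[2][:,None]]))
print(observe()['time_s'])
im=cv2.imread('pics/wc.png');cv2.imwrite('pics/wc2.png',cv2.resize(im[100:300,110:370],None,fx=3,fy=3,interpolation=cv2.INTER_CUBIC))
```

```text
18.6917
```

View pics/wc2.png

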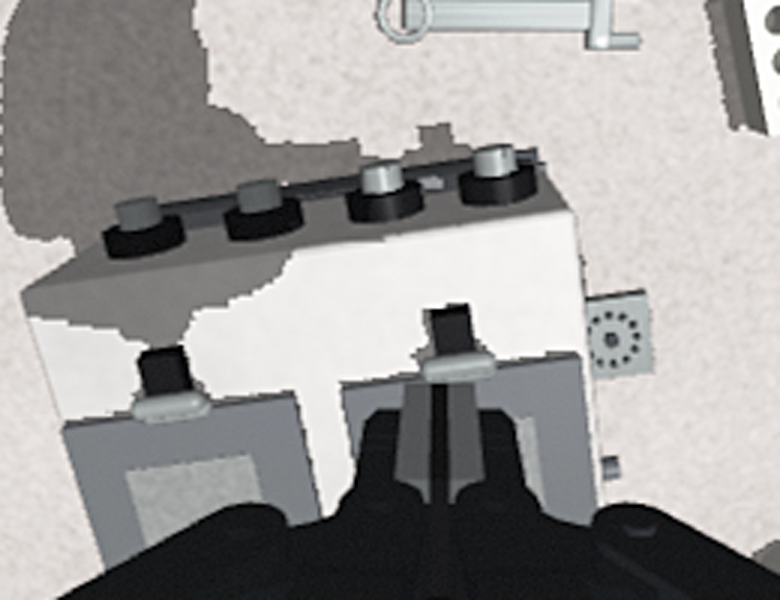

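Run:
```python
from h import *
q=down(YAW)
for n,y in (('b',-.211),('a',-.080)):
    x=.0255-.012
    movep(M(x,y,.18),q)
    movel(M(x,y,.158),feed=.08);sleep(.1);f0=observe()['contact_force']
    for T in (3,25):
        h=movel(M(x,y,.144),feed=.025,until_force=T)
        o=observe();print(n,T,h,o['tcp_pos'].round(4),(o['contact_force']-f0).round(1),o['time_s'])
    movel(M(x,y,.20),feed=.15)
```

```text
b 3 True [ 0.5917 -0.2654  0.1506] [ 1.  -0.1  3.1] 20.5667
b 25 False [ 0.5916 -0.2655  0.1452] [-5.1  2.2 12.7] 20.9833
a 3 True [ 0.5732 -0.1356  0.1506] [ 0.4 -0.1  3. ] 23.0083
a 25 False [ 0.5732 -0.1357  0.145 ] [-5.   2.1 12.9] 23.425
```

Run:
```python
import cv2
im=cv2.imread('pics/ww.png');cv2.imwrite('pics/ww3.png',cv2.resize(im[200:270,190:360],None,fx=4.6,fy=4.6,interpolation=cv2.INTER_CUBIC))
from h import *
A=np.load('ww.npy');c=(A[:,:3],A[:,3:6],A[:,6])
for z in (0,.012,.03):print(z,[proj(0,M(x,-.02,z),c).round(1) for x in (-.06,.06)])
print([proj(0,M(x,-.025,0.01),c).round(1) for x in (-.035,.035)])
```

```text
0 [array([220.1, 227.4]), array([291.8, 227.3])]
0.012 [array([219.2, 230.6]), array([292.7, 230.5])]
0.03 [array([217.7, 235.6]), array([294.2, 235.5])]
[array([234.7, 232.8]), array([277.2, 232.7])]
```

View pics/ww3.png

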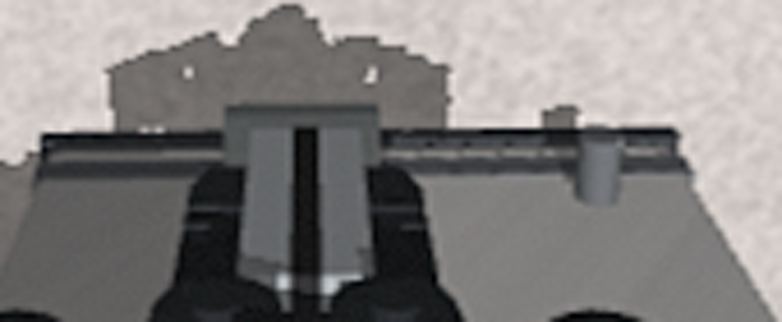

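Run:
```python
from h import *
J=np.array([.5886,.2738]);a=-.279
movep(np.r_[.575,.12,.25],down(YAW))
grip(.75)
movep(np.r_[J,.16],down(a))
movel(np.r_[J,.064],feed=.1)
grip(0,60)
o=observe();print(o['gripper_width'],o['tcp_pos'],o['contact_force'],o['time_s'])
movel(np.r_[J,.094],feed=.08);sleep(.2)
o=observe();print(o['gripper_width'],o['contact_force'],o['moment'],o['time_s'])
movel(M(0,.06+.07,.094),ori=down(YAW),feed=.12);sleep(.2)
o=observe();print(o['tcp_pos'],M(0,.13,0),o['time_s'])
c=cam('wrist');snap('wrist','wg');snap('scene','scene2');snap('top','top2')
for n in ('scene','top'):
    for k,z in (('saddle_top',.08),('handle_pad',.124),('lift_point',.066)):
        for r in spot_point(n,k)[:2]:print(n,k,r['confidence'],np.round(back(n,r['pixel'],z),4))
im=cv2.imread('pics/scene2.png');cv2.imwrite('pics/s2.png',cv2.resize(im[140:310,130:330],None,fx=3.5,fy=3.5,interpolation=cv2.INTER_CUBIC))
```

```text
0.22413224229370116 [0.58848958 0.27396883 0.06432616] [-3.60480995 -0.29180763  4.05133866] 27.9083
0.22560355187674488 [ 0.18235582 -0.12766178 -8.39897915] [-0.02395226  0.00866149  0.05160511] 28.6333
[0.53004713 0.07075653 0.09394788] [0.53000198 0.07049154 0.        ] 30.75
scene saddle_top 0.68 [0.5488 0.0044 0.08  ]
scene handle_pad 0.6 [0.5194 0.1613 0.124 ]
scene handle_pad 0.54 [0.7718 0.0643 0.124 ]
scene lift_point 0.87 [ 0.552  -0.0618  0.066 ]
top saddle_top 0.55 [ 0.3889 -0.102   0.08  ]
top handle_pad 0.55 [0.5149 0.1522 0.124 ]
top lift_point 0.84 [ 0.5488 -0.0555  0.066 ]
```

View pics/s2.png

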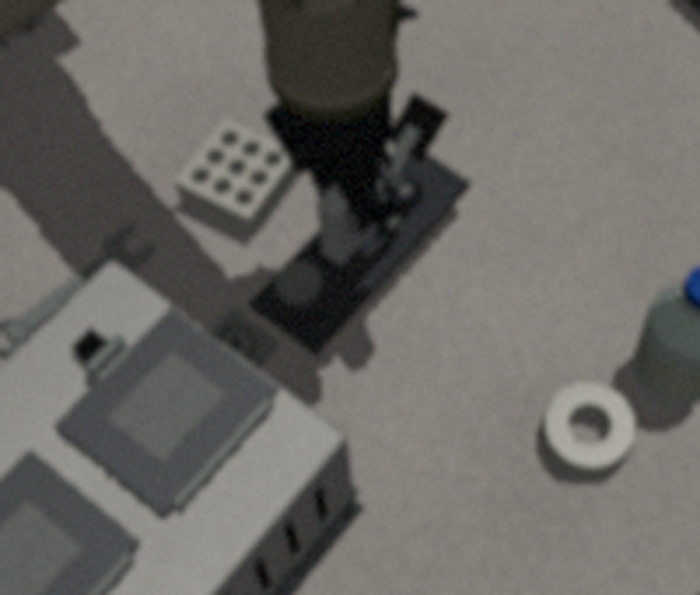

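View pics/wg.png

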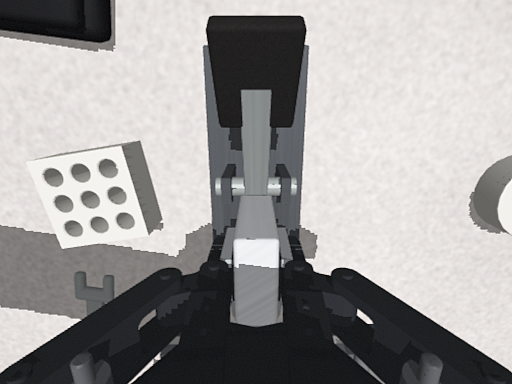

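View pics/top2.png

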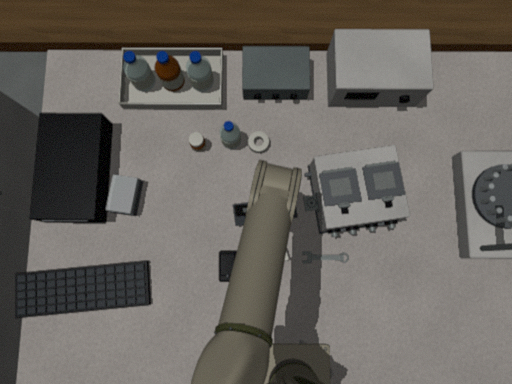

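Run:
```python
from h import *
c=cam('wrist');o=observe();T=o['tcp_pos'][:2]
def rel(px,z):
    d=back(0,px,z,c)[:2]-T;return np.round([d@UX,d@UY],4)
print('pins',rel((217,187),.075),rel((296,187),.075),'expect uy .028')
print('base rear',rel((210,46),.040),rel((304,46),.040),'expect .115, +-.035')
print('base at pinned', rel((208,150),.04),rel((304,150),.04))
print('rib top near edge',rel((257,239),.135),'expect .023')
print('pad',rel((256,72),.124),'exp .084')
c=cam('scene');print('saddle scene',rel(np.array([130,140])+np.array([298,283])/3.5,.08) if 0 else (lambda d:np.round([d@UX,d@UY],4))(back('scene',np.array([130,140])+np.array([298,283])/3.5,.08)[:2]-T))
print('pred tab px scene', proj('scene',M(0,0,.08)),np.array([130,140])+np.array([245,335])/3.5)
```

```text
pins [-0.0244  0.0269] [0.0251 0.0269] expect uy .028
base rear [-0.0301  0.1128] [0.0314 0.1128] expect .115, +-.035
base at pinned [-0.035   0.0446] [0.0351 0.0447]
rib top near edge [0.0004 0.0221] expect .023
pad [-0.      0.0877] exp .084
saddle scene [ 0.0037 -0.0612]
pred tab px scene [196.51268788 238.55576781] [200.         235.71428571]
```

Run:
```python
from h import *
movel(M(0,.131,.0664),feed=.08);sleep(.1)
f0=observe()['contact_force']
h=movel(M(0,.061,.0660),feed=.04,until_force=8);sleep(.1)
o=observe();d=o['tcp_pos'][:2]-LIFT;print(h,d@UX,d@UY,o['tcp_pos'],o['contact_force']-f0,o['time_s'])
c=cam('wrist');snap('wrist','wi');snap('scene','scene3')
im=cv2.imread('pics/scene3.png');cv2.imwrite('pics/s3.png',cv2.resize(im[160:310,130:290],None,fx=4,fy=4,interpolation=cv2.INTER_CUBIC))
```

```text
True -0.0014813096312997194 0.0658731295490858 [0.53761102 0.00680047 0.06460396] [-0.79440351  0.95626071  0.04535703] 33.3917
```

View pics/s3.png

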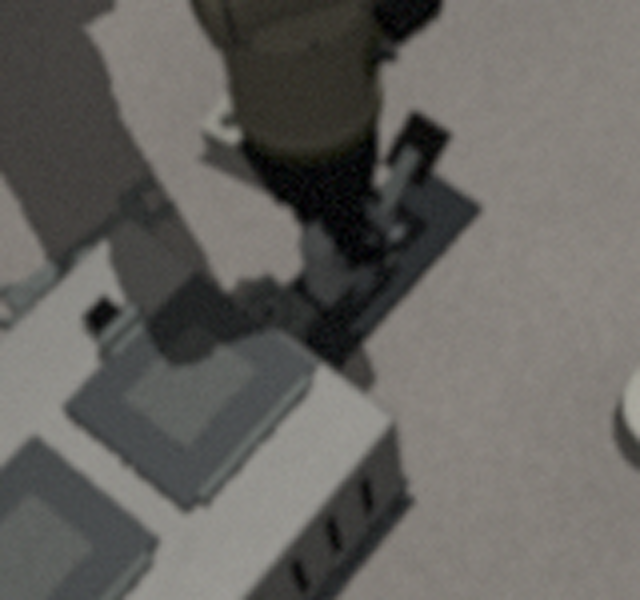

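Run:
```python
from h import *
def st(t,h=None):
    o=observe();d=o['tcp_pos'][:2]-LIFT;f=o['contact_force']-f0;print(t,h,np.round([d@UX*1e3,d@UY*1e3,o['tcp_pos'][2]*1e3],2),'F',np.round([f[:2]@UX,f[:2]@UY,f[2]],1),o['moment'].round(2),o['time_s'])
f0=observe()['contact_force']
movel(M(0,.070,.0665),feed=.05);sleep(.15);st('back')
h=movel(M(0,.070,.0635),feed=.02,until_force=3);sleep(.1);st('down',h)
z=observe()['tcp_pos'][2]
for y in (.067,.065,.063,.061):
    h=movel(M(0,y,z+.0004),feed=.03,until_force=12);st(y,h)
    if h:break
```

```text
back None [-0.08 69.89 66.47] F [-0.1 -1.3 -0.3] [-0.08  0.01  0.07] 33.8917
down True [ 0.09 69.86 64.17] F [-1.4 -0.5 14.1] [-0.03  0.03 -0.01] 34.2
0.067 True [-0.27 67.01 64.28] F [-0.7 -5.8 12.8] [-0.86 -0.29  0.03] 34.4083
```

Run:
```python
from h import *
def st(t,h=None):
    o=observe();d=o['tcp_pos'][:2]-LIFT;f=o['contact_force'];print(t,h,np.round([d@UX*1e3,d@UY*1e3,o['tcp_pos'][2]*1e3],2),'F',np.round([f[:2]@UX,f[:2]@UY,f[2]],1),o['moment'].round(2),o['time_s'])
movel(M(0,.070,.0653),feed=.05);sleep(.1);st('start')
for y in (.068,.0665,.065,.0635,.062):
    h=movel(M(0,y,.0653),feed=.02,until_force=15);st(y,h);sleep(.1);st(y)
    if h:break
```

```text
start None [-0.41 70.39 64.86] F [-0.  -0.3 -8.6] [ 0.   -0.04 -0.04] 34.7583
0.068 False [-0.13 67.81 65.22] F [ 0.1  0.5 -9.6] [ 0.03 -0.04 -0.01] 35.0083
0.068 None [-4.000e-02  6.797e+01  6.527e+01] F [-0.7  0.1 -8.4] [-0.04 -0.    0.  ] 35.1083
0.0665 False [-3.000e-02  6.634e+01  6.532e+01] F [-0.2 -0.4 -8.4] [-0.    0.02  0.01] 35.3583
0.0665 None [-0.   66.49 65.28] F [-0.1 -0.5 -8.1] [-0.05 -0.04 -0.05] 35.4583
0.065 False [3.000e-02 6.550e+01 6.523e+01] F [ 0.4  2.3 -8.2] [0.75 0.06 0.08] 35.7083
0.065 None [5.000e-02 6.551e+01 6.525e+01] F [ 0.5  2.7 -8.9] [0.81 0.11 0.11] 35.8083
0.0635 False [5.000e-02 6.512e+01 6.523e+01] F [-0.8  7.4 -6.7] [1.83 0.42 0.14] 36.0583
0.0635 None [ 0.08 65.15 65.25] F [-1.1  7.5 -6.6] [1.83 0.42 0.22] 36.1583
0.062 False [ 0.12 64.95 65.36] F [-4.1 11.8 -1.9] [2.7  0.96 0.09] 36.4083
0.062 None [ 0.11 64.94 65.37] F [-2.6 11.1 -1.2] [2.78 0.96 0.06] 36.5083
```

```bash
cat >> h.py <<'E'
def st(t,h=None):
    o=observe();d=o['tcp_pos'][:2]-LIFT;f=o['contact_force'];print(t,h,np.round([d@UX*1e3,d@UY*1e3,o['tcp_pos'][2]*1e3],2),'F',np.round([f[:2]@UX,f[:2]@UY,f[2]],1),o['moment'].round(2),o['gripper_width'].round(3),o['time_s'])
    return [d@UX,d@UY,o['tcp_pos'][2],f[:2]@UX,f[:2]@UY,f[2]]
E
python3 - <<'E'
from h import *
movel(M(0,.070,.0653),feed=.05);st('b')
movel(M(0,.070,.0635),feed=.03,until_force=9);st('dn')
grip(.32);s=st('open');grip(0,60);s=st('regrip')
z=s[2]
for y in (.0675,.0655,.064,.0625,.061):
    h=movel(M(0,y,z),feed=.03,until_force=15);sleep(.1);s=st(y,h)
    if h or s[4]>9:break
snap('scene','scene4')
E
```

```text
Traceback (most recent call last):
  File "h.py", line 22, in st
    o=observe();d=o['tcp_pos'][:2]-LIFT;f=o['contact_force'];print(t,h,np.round([d@UX*1e3,d@UY*1e3,o['tcp_pos'][2]*1e3],2),'F',np.round([f[:2]@UX,f[:2]@UY,f[2]],1),o['moment'].round(2),o['gripper_width'].round(3),o['time_s'])
                                                                                                                                                                                         ^^^^^^^^^^^^^^^^^^^^^^^^
AttributeError: 'float' object has no attribute 'round'
```

```bash
sed -i "s/o\['gripper_width'\].round(3)/round(o['gripper_width'],3)/" h.py
python3 - <<'E'
from h import *
st('b')
movel(M(0,.070,.0635),feed=.03,until_force=9);st('dn')
grip(.32);s=st('open');grip(0,60);s=st('regrip')
z=s[2]
for y in (.0675,.0655,.064,.0625,.061):
    h=movel(M(0,y,z),feed=.03,until_force=15);sleep(.1);s=st(y,h)
    if h or s[4]>9:break
snap('scene','scene4')
E
```

```text
b None [-2.000e-02  6.971e+01  6.530e+01] F [ 0.  -0.5 -8.4] [-0.05 -0.02 -0.04] 0.23 36.8167
dn None [ 0.25 69.36 64.34] F [-4.8  2.9  5.6] [ 0.13  0.99 -0.02] 0.227 37.0667
open None [ 0.56 69.48 63.93] F [0.9 0.3 0. ] [ 0.06  0.04 -0.01] 0.322 37.3167
regrip None [ 0.28 69.61 63.88] F [-3.3 -0.2  5.6] [-0.13  0.13 -0.05] 0.23 37.5333
0.0675 False [ 0.18 68.01 63.91] F [-1.8  3.8  2.6] [0.64 0.02 0.16] 0.227 37.8833
0.0655 False [ 0.25 66.36 63.91] F [-1.1  5.2  3.4] [1.   0.03 0.16] 0.229 38.2333
0.064 False [ 0.31 66.05 63.94] F [-2.2  9.2  6.1] [1.71 0.43 0.11] 0.224 38.5833
```

Run:
```python
from h import *
im=cv2.imread('pics/scene4.png');im=cv2.convertScaleAbs(im,alpha=2.0,beta=10)
cv2.imwrite('pics/s4.png',cv2.resize(im[195:295,160:280],None,fx=6,fy=6,interpolation=cv2.INTER_CUBIC))
A=np.load('ww.npy');c=(A[:,:3],A[:,3:6],A[:,6])
B=np.load('wm.npy');cm=(B[:,:3],B[:,3:6],B[:,6]);B=np.load('wj.npy');cj=(B[:,:3],B[:,3:6],B[:,6])
mf=lambda p:np.round([(p[:2]-LIFT)@UX*1e3,(p[:2]-LIFT)@UY*1e3],1)
z=lambda x,y:(190+x/4.6,200+y/4.6)
for yy in (133,148,162,180):
    print(yy,[ (h,mf(back(0,z(480,yy),h,c))) for h in (0,.006,.012,.03,.045)])
im=cv2.imread('pics/ww.png')
cv2.imwrite('pics/ww4.png',cv2.resize(cv2.convertScaleAbs(im[222:250,260:350],alpha=2.2),None,fx=8.5,fy=8.5,interpolation=cv2.INTER_NEAREST))
im=cv2.imread('pics/wj.png')
cv2.imwrite('pics/wj4.png',cv2.resize(cv2.convertScaleAbs(im[100:250,0:100],alpha=2.2),None,fx=4,fy=4,interpolation=cv2.INTER_NEAREST))
```

```text
133 [(0, array([ 64.4, -23. ])), (0.006, array([ 63.5, -20.1])), (0.012, array([ 62.6, -17.2])), (0.03, array([59.8, -8.7])), (0.045, array([57.4, -1.5]))]
148 [(0, array([ 64.7, -29. ])), (0.006, array([ 63.7, -26. ])), (0.012, array([ 62.8, -23.1])), (0.03, array([ 60. , -14.2])), (0.045, array([57.6, -6.9]))]
162 [(0, array([ 64.9, -34.7])), (0.006, array([ 64. , -31.6])), (0.012, array([ 63. , -28.6])), (0.03, array([ 60.2, -19.5])), (0.045, array([ 57.8, -11.9]))]
180 [(0, array([ 65.2, -42. ])), (0.006, array([ 64.2, -38.9])), (0.012, array([ 63.3, -35.7])), (0.03, array([ 60.5, -26.3])), (0.045, array([ 58.1, -18.5]))]
```

View pics/s4.png

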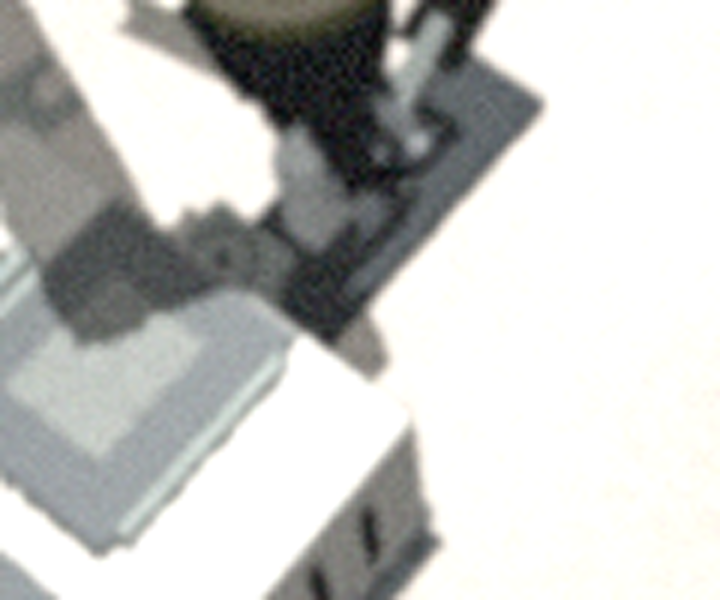

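View pics/ww4.png

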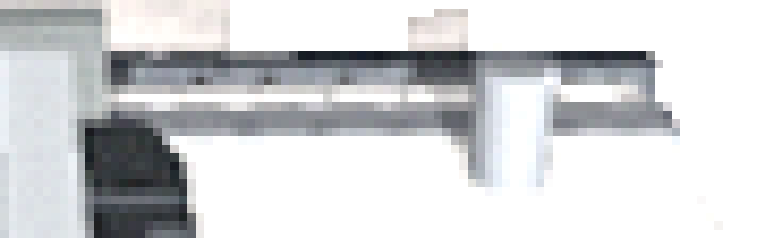

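View pics/wj4.png

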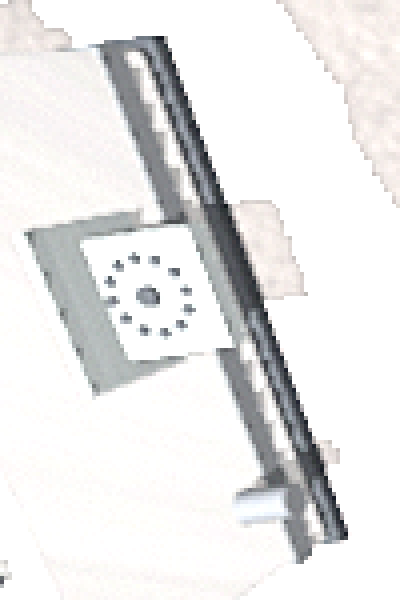

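Run:
```python
from h import *
st('pre');grip(.45);movel(M(0,.066,.15),feed=.2)
movep((.47,.03,.30),down(1.57));sleep(.15)
c=cam('wrist');snap('wrist','wk');np.save('wk.npy',np.hstack([c[0],c[1],c[2][:,None]]));snap('scene','scene5')
for k,z in (('saddle_top',.05),('lift_point',.066),('jack_grip',.085),('handle_pad',.094)):
    for r in spot_point('wrist',k)[:1]:
        p=back(0,r['pixel'],z,c);d=p[:2]-LIFT;print(k,r['confidence'],r['pixel'],np.round([d@UX,d@UY],4))
print(observe()['time_s'])
im=cv2.imread('pics/wk.png');cv2.imwrite('pics/wk2.png',cv2.resize(im[80:280,150:410],None,fx=3,fy=3,interpolation=cv2.INTER_CUBIC))
```

```text
pre None [ 0.34 66.05 63.96] F [-2.1 10.   6.2] [1.68 0.41 0.13] 0.228 38.6333
saddle_top 0.45 [203.5, 208.2] [-0.0026  0.0054]
lift_point 0.7 [198.1, 215.2] [ 0.0017 -0.0007]
jack_grip 0.65 [241.0, 209.2] [-0.0058  0.067 ]
handle_pad 0.56 [301.8, 208.5] [0.0018 0.1513]
40.95
```

View pics/wk2.png

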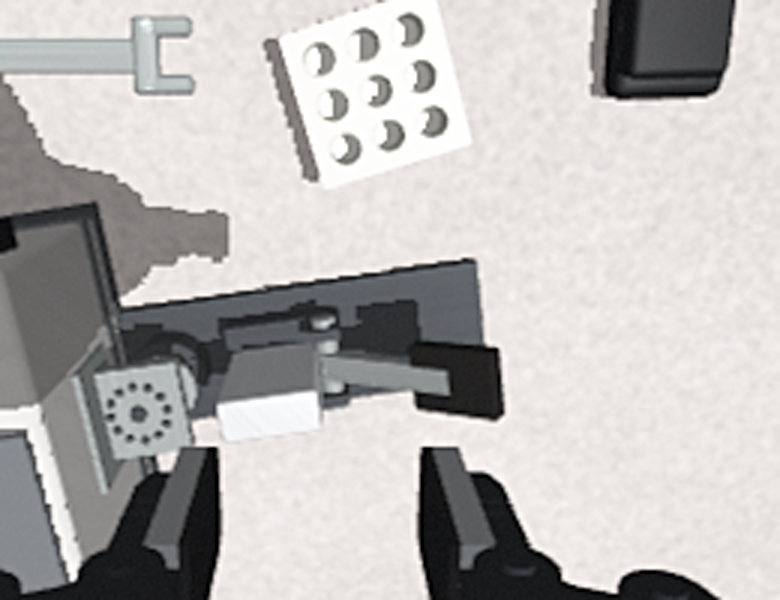

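Run:
```python
from h import *
A=np.load('wk.npy');c=(A[:,:3],A[:,3:6],A[:,6])
mf=lambda p:np.array([(p[:2]-LIFT)@UX*1e3,(p[:2]-LIFT)@UY*1e3])
z=lambda x,y:(150+x/3,80+y/3)
b=lambda x,y,h:mf(back(0,z(x,y),h,c))
l=b(121,311,.01);r=b(474,259,.01);print('base side',l,r,'ang',np.degrees(np.arctan2((r-l)[0],(r-l)[1])))
r2=b(482,345,.01);print('rear side',r2)
print('rib',[b(*q,.105).round(1) for q in [(218,403),(320,392),(320,428),(225,440)]])
print('ring',b(139,414,.081))
print('pad',[b(*q,zz).round(1) for q,zz in [((416,345),.083),((498,348),.108),((500,418),.108),((418,404),.083)]])
print('mod baseplate edge',[ [b(*q,h).round(1) for q in [(97,205),(120,300)]] for h in (0,.006,.012)])
im=cv2.imread('pics/wk.png');cv2.imwrite('pics/wk3.png',cv2.resize(cv2.convertScaleAbs(im[140:240,140:240],alpha=1.6),None,fx=6,fy=6,interpolation=cv2.INTER_CUBIC))
```

```text
base side [-34.57857456 -18.11583696] [-35.89133247 178.40412863] ang -0.38273143763934553
rear side [ 13.90835853 178.56065297]
rib [array([-9.6, 43.7]), array([-8.3, 89.8]), array([ 9. , 87.3]), array([ 8.8, 43.6])]
ring [-0.07070804  0.2351354 ]
pad [array([-16.6, 136.3]), array([-18.7, 169.5]), array([ 14.4, 167.8]), array([ 13.1, 134. ])]
mod baseplate edge [[array([-92.9, -21.1]), array([-38.5, -20.2])], [array([-93.6, -19.3]), array([-39.9, -18.5])], [array([-94.2, -17.6]), array([-41.3, -16.7])]]
```

View pics/wk3.png

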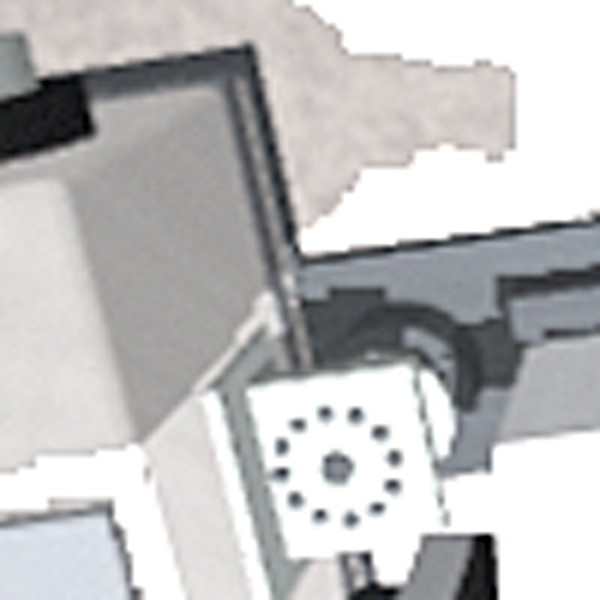

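```bash
cat >> h.py <<'E'
J0=.065
def padp(th,dz=0.,off=-.008,x=0.):
    ph=.719-th
    return M(x,J0+.028+.074*np.cos(ph)+off,.045+.074*np.sin(ph)+dz)
E
python3 - <<'E'
from h import *
q=down(YAW)
grip(0,120)
movep(padp(0,.03),q)
st('above')
h=movel(padp(0,.004),feed=.1)
for th in (.12,.24,.36,.48,.58,.65):
    h=movel(padp(th),feed=.06,until_force=40); st(th,h)
h=movel(padp(.65,-.008),feed=.04,until_force=15);st('over',h)
sleep(.1);st('hold')
snap('scene','scene6');print(observe()['time_s'])
im=cv2.imread('pics/scene6.png');cv2.imwrite('pics/s6.png',cv2.resize(im[150:300,150:310],None,fx=4.5,fy=4,interpolation=cv2.INTER_CUBIC))
c=cam('wrist');snap('wrist','wp')
E
```

```text
above None [  0.2  140.76 124.41] F [-0.4  0.1  0.7] [0.01 0.   0.05] 0.002 42.3667
0.12 False [  0.4  146.43  86.89] F [1.  0.6 3.2] [ 0.14 -0.14 -0.02] 0.002 43.1333
0.24 False [1.500e-01 1.507e+02 7.932e+01] F [0.8 0.2 3.6] [ 0.15 -0.16  0.01] -0.001 43.4333
0.36 False [  0.37 153.87  71.55] F [ 0.8 -0.4  5.9] [-0.06 -0.23 -0.  ] 0.001 43.7333
0.48 False [  0.52 156.45  63.63] F [-2.8  0.4 15.6] [-0.03  0.77 -0.01] -0.003 44.0333
0.58 False [  0.51 158.    56.35] F [-3.8  0.6 16.8] [0.12 0.79 0.03] 0.003 44.3083
0.65 False [  0.5  158.63  51.26] F [-3.6  1.  16.9] [ 0.05  0.91 -0.02] -0.002 44.5583
over True [  0.69 158.73  49.69] F [-12.7   2.4  32.5] [0.02 2.92 0.02] -0.001 44.7667
hold None [  0.67 158.75  49.65] F [-12.8   2.2  32.3] [-0.14  2.9  -0.06] 0.001 44.8667
44.9167
```

View pics/s6.png

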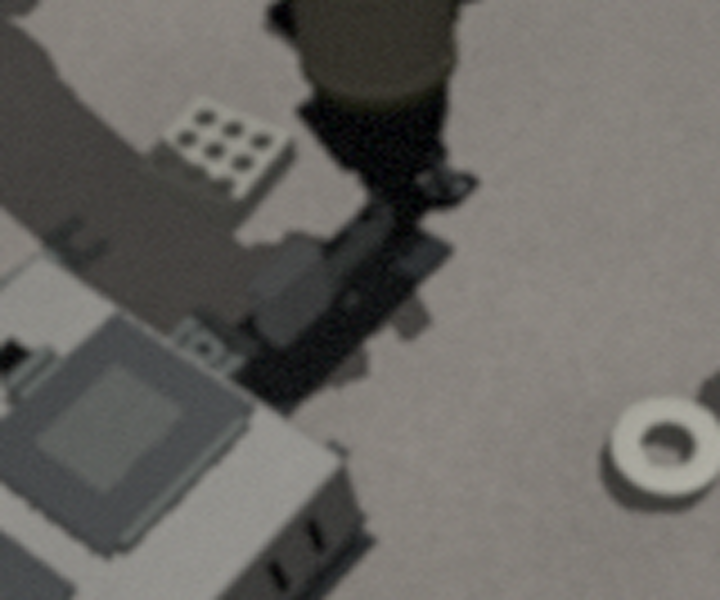

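View pics/wp.png

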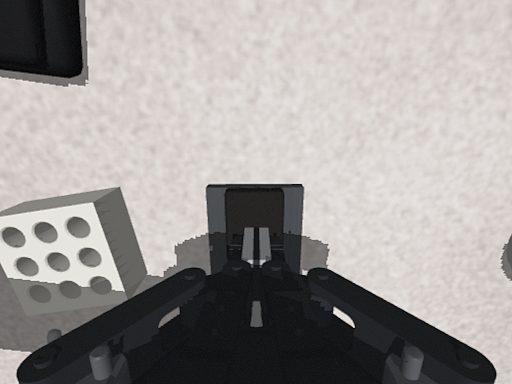

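Run:
```python
from h import *
q=down(YAW)
for th in (.45,.2,0): movel(padp(th),feed=.10)
movel(padp(0,.05),feed=.15);st('up')
movep((.47,.03,.30),down(1.57));sleep(.1)
c=cam('wrist');snap('wrist','wq');np.save('wq.npy',np.hstack([c[0],c[1],c[2][:,None]]))
print(observe()['time_s'])
im=cv2.imread('pics/wq.png');cv2.imwrite('pics/wq2.png',cv2.resize(im[80:280,150:410],None,fx=3,fy=3,interpolation=cv2.INTER_CUBIC))
```

```text
up None [ -0.21 141.27 143.23] F [-0.3  0.1 -0.8] [-0.03  0.06  0.01] 0.001 46.4
47.5
```

View pics/wq2.png

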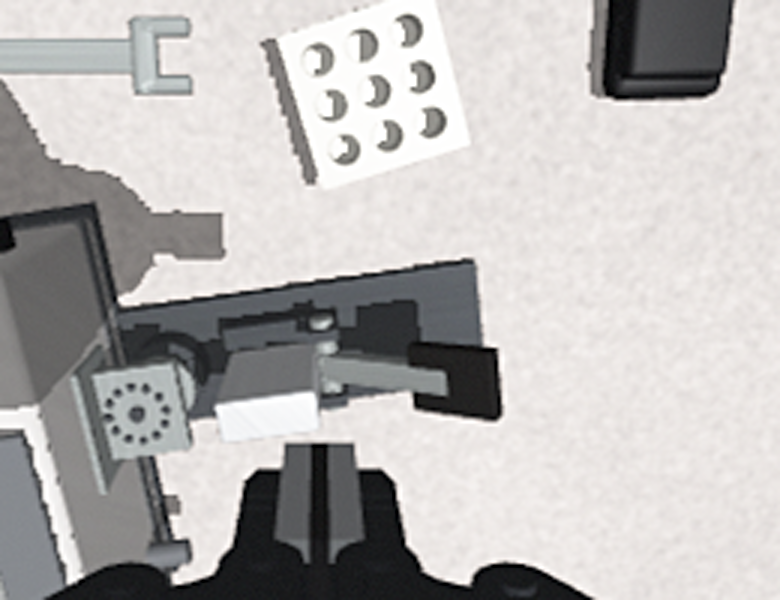

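Run:
```python
from h import *
q=down(YAW)
movep(padp(0,.035),q)
movel(padp(0,.004),feed=.1)
for th in (.2,.36,.5,.6,.65):
    h=movel(padp(th),feed=.06,until_force=40)
st('.65',h)
h=movel(padp(.65,-.008),feed=.04,until_force=12);st('over',h)
sleep(.5);s=st('hold');snap('scene','scene7');snap('wrist','wr')
im=cv2.imread('pics/scene7.png');cv2.imwrite('pics/s7.png',cv2.resize(im[150:350,80:310],None,fx=3.3,fy=3,interpolation=cv2.INTER_CUBIC))
A=cv2.imread('pics/scene5.png').astype(int);
```

```text
.65 False [  0.61 158.71  51.32] F [-3.7  1.  17.9] [0.21 0.83 0.03] 0.001 50.5833
over True [  0.81 158.85  49.69] F [-12.6   2.   31.5] [-0.02  2.89  0.  ] 0.004 50.7917
hold None [  0.79 158.79  49.64] F [-12.8   1.   32.8] [-0.21  2.89 -0.06] 0.001 51.2917
```

View pics/s7.png

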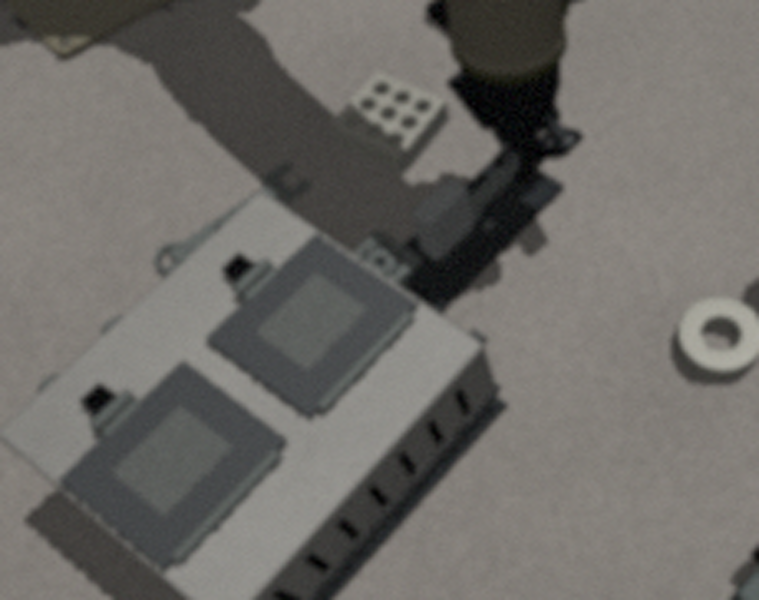

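Both covers lie shut and the module is up on the jack, with the handle pressed against its stop at about 32 N.

```bash
python3 -c "
from h import *
hand_in();print(observe()['time_s'])"
```

```text
the job is handed in; nothing more can be done
the job is handed in; nothing more can be done
```

I handed the job in at about 51 s with the module raised on the jack and the arm holding the handle down. The saddle is not exactly centred, though: it sits about 5 mm too far out from the wall.

- **Covers:** I pressed both down at their middles. Touching each one again met it at 150.6 mm, close to the 152 mm given for shut. The last scene picture shows both lying flat under their latches.
- **Jack position:** Across the tab, the jack is aligned to about 1 mm. The front of its base met the module's base plate, with about 10 N of resistance, and would not go further in. I let go of it there. Whether 5 mm off counts as centred I could not tell.
- **Test lift:** I pressed the handle down to its stop. The force rose from about 4 N to 16–17 N as the module lifted, then to 32 N at the stop. I then let the handle come all the way up; a wrist picture showed it up and the jack not moved.
- **Final hold:** The handle is down again at its stop with about 32 N on it, steady for 0.5 s before the hand-in.
- **Other things on the bench:** I did not touch any of them on purpose, and those in view in the later pictures looked undisturbed.

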